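Dress the printing jig's tapered mandrel with two sleeves

ROBOT

A 7-joint arm with a two-finger parallel gripper is mounted at the origin on the work surface. World frame = base frame: x ahead of the robot, y to its left, z up, the work surface at z = 0. Lengths are in m, angles in rad, forces in N, time in s.
With the tool pointing down it reaches from about 0.4 to 0.875 m from the base axis. Payload 19.3 kg.
Tool frame: the origin (TCP) lies at the very end of the fingers, on their centre line; the grasp point (between the pads) lies bot.pinch_z behind it (bot.pinch_z is the distance from the TCP to the grasp point, in m); z points along the fingers, y is the line along which they close (so a half turn about z gives the same grasp; the last joint's range is limited). The gripper opens to 85 mm and grips with 20 to 120 N. Pads are 22 mm wide; open, the fingers measure 114 mm over their backs; the gripper's body (76 mm by 85 mm) begins 54 mm behind the grasp point. The pads swing forward as they close: fully open they stand 13 mm farther back than shut.
Start: joints at [-1.277, 0.521, -0.036, 1.599, 0.021, 1.021, -0.113], TCP at [0.222, 0.584, 0.231] pointing down, gripper open.
Joint ranges: [-2.91, 2.91], [-0.3, 2.13], [-1.5, 1.42], [0.17, 2.43], [-1.26, 4.41], [0.16, 1.93], [-2.52, 2.52]. Speed limits (rad/s): [1.89, 1.89, 2.39, 2.39, 3.01, 3.01, 3.01].

INTERFACE

Orientations are given as [roll, pitch, yaw] about the fixed x, y, z axes, in that order (R = Rz(yaw) Ry(pitch) Rx(roll)).
In Python, from workcell import bot, grab_frame, ticket gives the robot as it stands.
- The arm moves only by the tool arm_command, never from a script. Its argument "commands" is a list of rows, each a list of 3 entries, a list of its own where there are three numbers: the shift along the world's x, y, z in mm, then the turn about the world's z in rad, then the gripper command: -1 is fully open, 1 is shut, values between are in proportion. In form: [[[tx, ty, tz], roll, fingers], ...]. A call has 1 to 20 rows; each row shifts and turns the commanded pose from where the row before left it; what a row does not reach is not made up. A row lasts 1/10 s, in which the tool goes at most 50 mm and 8.59 degrees, less where a joint would pass 70% of its speed; a pose out of reach is approached as far as the arm can. A call with a gripper value outside its range is refused whole. The fingers move at their own pace and stop on an object; "newtons" is the grip in N (left out, the last holds). Time passes only in rows, so rows that do not move let the fingers close. It gives the time, the measured TCP pose, the force, the opening and the grip force at its end, in the units of the state.
- bot.observe(): the state, without advancing time (a new reading comes with each control period).
- grab_frame(name): name is "scene" or "top"; returns a dict with "image" (400x640x3 uint8, red, green, blue), "vertical_fov" (degrees; the focal length in pixels is half the picture's height over the tangent of half this angle, whatever the lens; pixels are square), "cx", "cy" (the principal point, pixels), "R" (3x3) and "t" (3): a world point X has camera coordinates R X + t. Camera axes: x right, y down, z forward; pixel columns grow to the right and rows downward; lengths in m; the calibration is good to about 2 mm. A picture is of the moment at which its call begins. There is no depth.
- ticket.job_done(): hands the job in; it is judged then, once.
The state is a dict: "clock": time; "qpos": joint angles; "qd": joint speeds; "joint_efforts": joint torques, N m; "position": TCP position; "tool_rot": TCP orientation; "force": force on the tool from outside, world axes, zero at the start; "moment": the same for the moment, N m; "grip_width": finger opening in m; "finger_force": force on a finger pad.
Only numpy, scipy, OpenCV 4.12 (cv2) and the standard library are available. Lean on these libraries where they do the work, as an engineer would, in place of code of your own. Each camera call takes 0.05 s, during which the arm holds its last target. There are 200 camera calls.

TASK

Slip the steel adapter sleeve over the tilted tapered mandrel of the printing jig and let go of it, then slip the white plastic spout sleeve over the adapter. Ease each one on gently, neck up, only until it just sits loosely all round, never dropped or pressed on, because a push or a knock wedges the tapers; leave both there released and everything else on the bench where it is.

Things in the scene. Friction and masses are not known exactly. Their poses are not given: they have to be found in the camera images.
- holder_face (a point): centre of the upper face of the jig's dark holder (62 mm diameter), on the mandrel's axis; +z points out along the mandrel, 0.40 rad (23 deg) off vertical. The steel mandrel, a cone 48 mm across its foot, 20 mm at the tip, 82.5 mm long, stands with its foot 6 to 36 mm above this face on a 30 mm stem: this height is set differently each time, is not given, and must be felt or seen
- mandrel (a joint): how far (m) the mandrel has been pushed in along its axis against the stiff spring in its stem: 0 at the start, 2.5 N for each mm, end of travel at 6 mm. The two sleeves' own weight pushes it in by 0.5 to 1 mm; beyond 4 mm (a push of about 10 N, or a knock) the tapers wedge and the job is spoiled
- jig: the jig with all it carries, fixed to the bench; origin under the centre of its 130 x 110 mm aluminium base, holder face 65 mm above it. The mandrel leans to the jig's own -x side. Two upright cheeks stand 32 to 42 mm to each side of the holder's axis, up to 87 mm above the bench
- adapter_mid (a point): the steel adapter sleeve, 190 to 290 g, open at both ends, standing on its wide mouth. This point is on its axis half-way up, 46 mm above the mouth; +z runs from mouth to neck. 92 mm tall: a cone 50 mm across the mouth shrinks to 29.6 mm at 60 mm up, then a straight neck of 29 mm diameter, 32 mm long, to hold it by. Round: yaw does not matter
- adapter: the same adapter sleeve: origin at the centre of its mouth, +z to the neck. Wall 3 mm; bore 44 mm at the mouth with the mandrel's taper, 23 mm in the neck. Its mouth comes to rest about 12 mm above the mandrel's foot, so 17 to 48 mm above the holder face. Let go more than about 6 mm above its seat, it drops too fast (over 0.3 m/s)
- spout_mid (a point): the white plastic spout sleeve, 40 to 70 g, shorter and wider, open at both ends, standing on its wide mouth. This point is on its axis half-way up, 36 mm above the mouth; +z runs from mouth to neck. 72 mm tall: a cone 54 mm across the mouth shrinks to 40.5 mm at 40 mm up, then a straight neck of 40 mm diameter, 32 mm long, to hold it by. Round: yaw does not matter
- spout: the same spout sleeve: origin at the centre of its mouth, +z to the neck. Wall 3 mm; bore 48 mm at the mouth with the adapter's outer taper, 34 mm in the neck. Seated loosely, its mouth is 6 to 8 mm above the adapter's mouth, whose neck stands about 13 mm out of its top. Let go more than about 6 mm above its seat, it drops too fast
- ink_tin: steel ink tin, 80 mm across, 75 mm tall; a bystander; origin at the centre of its underside
- thinner: white plastic bottle, 64 mm across, 115 mm tall; a bystander; origin at the centre of its underside
- print_pad: pink rubber printing pad (dome) on an 80 x 60 mm wooden block, 56 mm tall; a bystander; origin at the centre of its underside
Mind the look-alikes: they are no part of the job. Several things look just like the jig: the one meant starts farthest from the robot's base.

How it is judged:
By the outcome, as a careful person would: the job done as asked, in the order asked, and still so for the second after the job is handed in, with the robot touching nothing.
It also fails if it takes over 66 s, if anything falls off the work surface, if the arm or the gripper's body presses on something with over 40 N, if the wrist force passes 120 N, or if a joint passes its speed limit or range.

## Working session

There is one attempt and no reset: what is moved stays moved. The work goes in short steps, Python scripts to look and compute and a tool call to move; the robot and the scene stay as the last step left them, time stands still between calls to the robot, and variables do not carry over. Pictures are saved under pics/ and viewed, at most 10 in all, crops included, and the job is handed in when it is done.

Besides the shell and the picture viewer there is one more tool, called after ">>>" as a command line: name --argument value ..., lists and objects as JSON in quotes. arm_command: Moves the arm, as the interface text tells. Its arguments: {"type":"object","properties":{"commands":{"type":"array"},"newtons":{"type":"number"}},"required":["commands"]}

```bash
mkdir -p pics; ls
python3 - <<'E'
from workcell import bot, grab_frame
import cv2,numpy as np
print(bot.pinch_z); o=bot.observe(); print({k:np.round(v,3) for k,v in o.items()})
for n in("scene","top"):
    f=grab_frame(n); np.savez(f"{n}0.npz",**f); cv2.imwrite(f"pics/{n}0.png",f["image"][:,:,::-1])
    print(n,f["vertical_fov"],f["cx"],f["cy"],np.round(f["R"],3),np.round(f["t"],3), -f["R"].T@f["t"])
E
```

```text
pics
0.0187
{'clock': np.float64(0.0), 'qpos': array([-1.277,  0.522, -0.036,  1.6  ,  0.021,  1.021, -0.113]), 'qd': array([ 0.001, -0.001,  0.   , -0.   , -0.   ,  0.   , -0.002]), 'joint_efforts': array([-1.0000e-03, -9.2710e+01,  1.9790e+00, -3.6994e+01,  1.8000e-02,
        8.0000e-03, -0.0000e+00]), 'position': array([0.222, 0.584, 0.231]), 'tool_rot': array([-3.14 ,  0.   ,  2.778]), 'force': array([-0.02 , -0.524, -0.434]), 'moment': array([-0.049, -0.006,  0.007]), 'finger_force': np.float64(0.0), 'grip_width': np.float64(0.086)}
scene 57.777896136426264 322.63963130088865 199.16136794999298 [[-0.514  0.858  0.008]
 [ 0.55   0.337 -0.764]
 [-0.658 -0.389 -0.645]] [ 0.226 -0.241  1.297] [1.10231424 0.39126556 0.65116397]
top 57.152855235971515 319.3246798265425 201.7415051983565 [[ 0.011 -1.     0.013]
 [-0.982 -0.013 -0.186]
 [ 0.187 -0.011 -0.982]] [0.048 0.506 0.716] [0.36300648 0.06230333 0.79684073]
```

View pics/scene0.png

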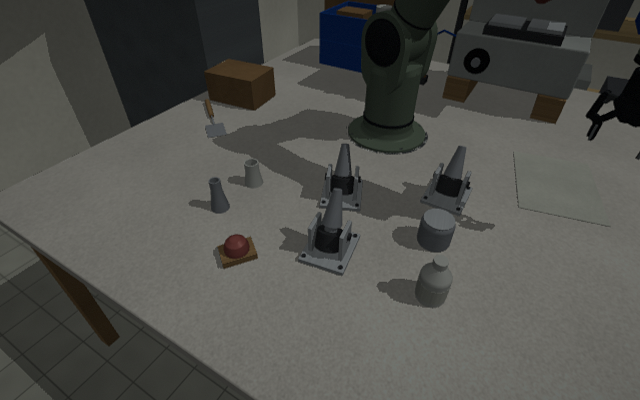

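View pics/top0.png

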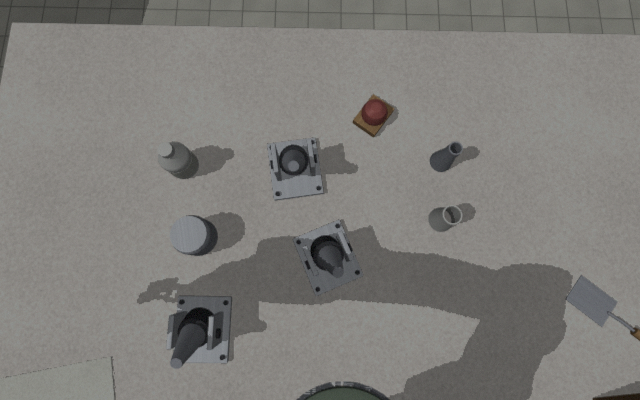

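The target jig (farthest from the base) is at top px ~(295,168) and scene px ~(332,235). The adapter is at top (445,157) / scene (218,195), and the spout at top (442,217) / scene (253,173). I'll zoom in next.

Run:
```python
import cv2,numpy as np
t=np.load("top0.npz")["image"];s=np.load("scene0.npz")["image"]
def crop(im,x,y,w,h,k):
    c=cv2.resize(im[y:y+h,x:x+w],None,fx=k,fy=k,interpolation=cv2.INTER_CUBIC)
    c=np.clip(c.astype(float)*1.6,0,255).astype(np.uint8)
    for i in range(0,w,10):
        cv2.line(c,(i*k,0),(i*k,6),(255,255,0),1); cv2.putText(c,str(x+i),(i*k,16),0,.35,(255,255,0),1)
    for i in range(0,h,10):
        cv2.line(c,(0,i*k),(6,i*k),(0,255,255),1); cv2.putText(c,str(y+i),(8,i*k+4),0,.35,(0,255,255),1)
    return c
A=np.hstack([crop(t,262,125,66,84,6),crop(s,297,182,66,92,6)[:504]]) 
B=np.hstack([crop(t,420,130,56,110,5),crop(s,200,150,75,75,5).copy() if 0 else cv2.copyMakeBorder(crop(s,200,150,70,70,6),0,130,0,0,0)])
cv2.imwrite("pics/A.png",A[:,:,::-1]);cv2.imwrite("pics/B.png",B[:,:,::-1]);print(A.shape,B.shape)
```

```text
(504, 792, 3) (550, 700, 3)
```

View pics/A.png

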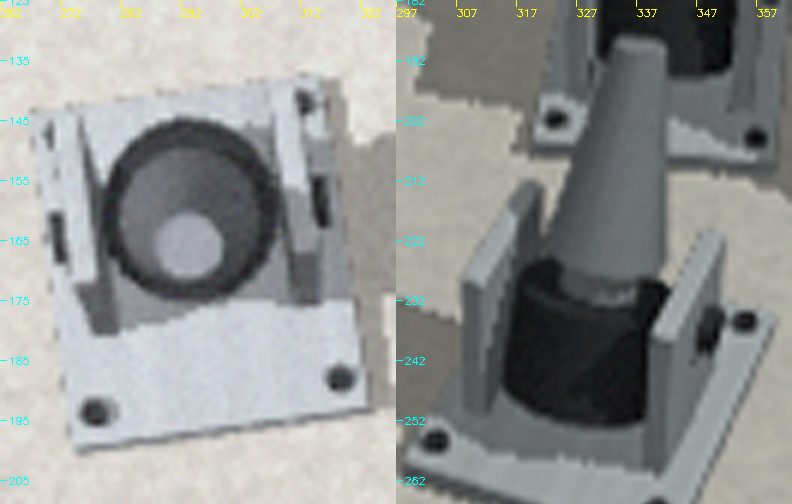

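View pics/B.png

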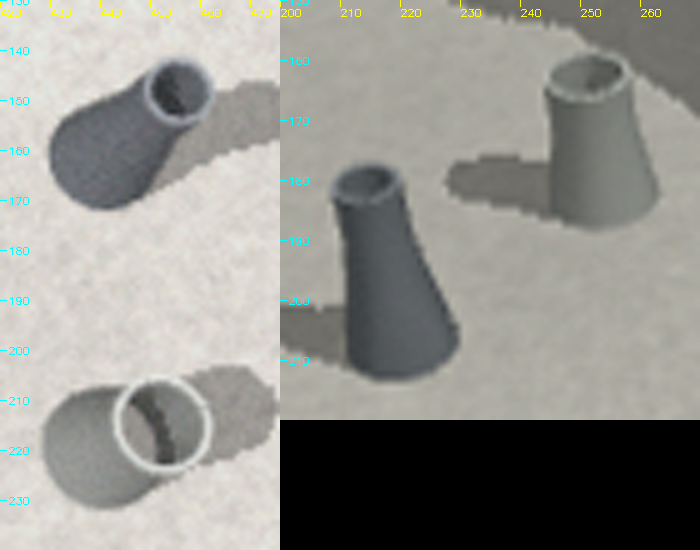

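The crops show the following:
- **Jig:** the top view has its mandrel tip disc at (293.1,165.6), the holder ring around (293.4,160) and the plate corners. The scene view has its tip at (337.2,189.3).
- **Adapter:** its rim is at top (455.4,147.8) / scene (214.3,180.3).
- **Spout:** its rim is at top (452,214.6) / scene (251,162.4).

I'll fit the poses from these points.

```bash
cat > h.py <<'E'
import numpy as np
from scipy.optimize import least_squares
def proj(f,X):
    F=200/np.tan(np.radians(float(f["vertical_fov"]))/2); c=np.asarray(X)@f["R"].T+f["t"]
    return c[...,:2]/c[...,2:]*F+np.array([float(f["cx"]),float(f["cy"])])
def load(n="0"): return [dict(np.load(f"{k}{n}.npz")) for k in("top","scene")]
def axis(yaw,t=.4): return np.array([-np.sin(t)*np.cos(yaw),-np.sin(t)*np.sin(yaw),np.cos(t)])
def circ(c,a,r,n=60):
    u=np.cross(a,[0,1,0.]);u/=np.linalg.norm(u);v=np.cross(a,u);p=np.linspace(0,2*np.pi,n)[:,None]
    return c+r*(np.cos(p)*u+np.sin(p)*v)
E
python3 - <<'E'
from h import *
import cv2
T,S=load()
for n,a,b,z in(("adapter rim",(455.4,147.8),(214.3,180.3),.092),("adapter mouth",(441,160.2),None,0.),("spout rim",(452,214.6),(251,162.4),.072),("spout mouth",(440.4,219),None,0)):
    for f,m in((T,a),(S,b)):
        if m: print(n,least_squares(lambda q:proj(f,np.array([q[0],q[1],z]))-m,[.5,0]).x.round(4))
k=lambda u,v,x,y:(x+(u+.5)/6-.5,y+(v+.5)/6-.5)
tc=[k(80,452,262,125),k(370,408,262,125),k(33,110,262,125)]; tl=[(-.065,.055),(-.065,-.055),(.065,.055)]
sc=[k(379,318,297,182),k(9,455,297,182)]; sl=[(-.065,.055),(.065,-.055)]
tipT,tipS=(293.1,165.6),(337.2,189.3)
def model(q):
    x,y,w,off,s,pt=q; c,si=np.cos(w),np.sin(w)
    W=lambda l:np.array([[x+c*a-si*b,y+si*a+c*b,pt] for a,b in l])
    A=axis(w); H=np.array([x+c*off,y+si*off,.065]); tip=H+A*(s+.0825)
    return W,A,H,tip
def res(q):
    W,A,H,tip=model(q)
    r=[proj(T,W(tl))-tc]
    r+=[(proj(T,tip)-tipT)[None]*2,(proj(S,tip)-tipS)[None]*2]
    bot=proj(T,circ(H,A,.031))[:,1].max()-k(0,301,262,125)[1]
    lr=proj(T,circ(H,A,.031))[:,0]; 
    return np.r_[np.vstack(r).ravel(),bot,lr.min()-k(104,0,262,125)[0],lr.max()-k(279,0,262,125)[0],q[3]*100,(q[5]-.01)*300]
o=least_squares(res,[.5,.1,.14,0,.02,.01]);print(o.x.round(4),res(o.x).round(2))
W,A,H,tip=model(o.x);print("A",A,"H",H,"tip",tip); print("scene corners",proj(S,W([(a,b) for a in(-.065,.065) for b in(-.055,.055)])).round(1))
for f in(T,S): # overlay
    im=f["image"].copy(); ims=cv2.resize(im,None,fx=6,fy=6,interpolation=cv2.INTER_CUBIC)
    for c,r,col in((H,.031,(255,0,0)),(tip,.01,(0,255,0)),(tip-A*.0825,.024,(255,255,0))):
        p=((proj(f,circ(c,A,r))+.5)*6-.5).round().astype(int); cv2.polylines(ims,[p],True,col,1)
    f["o"]=ims
cv2.imwrite("pics/C.png",np.hstack([T["o"][750:1254,1572:1968],S["o"][1092:1596,1782:2178]])[:,:,::-1])
E
```

```text
adapter rim [ 0.6115 -0.2191]
adapter rim [ 0.6118 -0.2185]
adapter mouth [ 0.614  -0.2213]
spout rim [ 0.478  -0.2121]
spout rim [ 0.4792 -0.2116]
spout mouth [ 0.4793 -0.2131]
[5.887e-01 1.087e-01 1.540e-01 2.000e-04 1.570e-02 9.600e-03] [-1.15 -0.36  0.4   0.09 -0.25  0.4   0.67 -0.31  0.29  0.01  0.32 -0.46
  0.37  0.02 -0.13]
A [-0.3848123  -0.05971714  0.92106099] H [0.5888678 0.108731  0.065    ] tip [0.55106489 0.10286455 0.15548251]
scene corners [[318.8 222.8]
 [360.1 234.7]
 [297.1 259.2]
 [342.2 273.9]]
```

View pics/C.png

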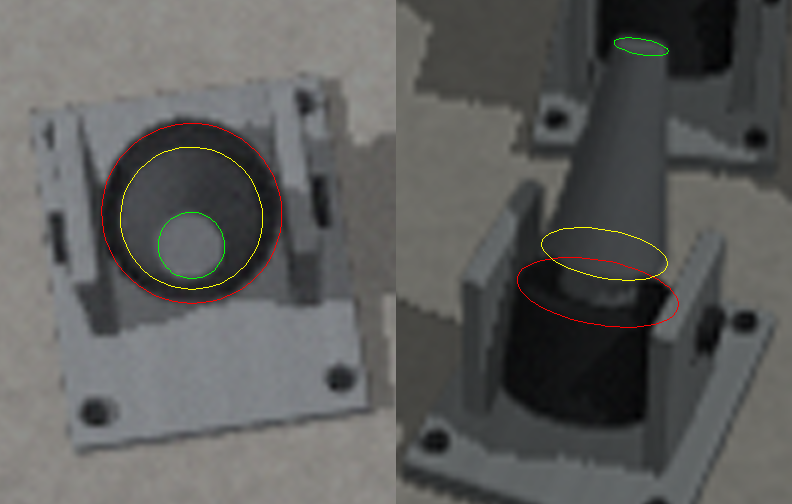

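>>> arm_command --commands '[[[19.5, -40, 0], 0.026, -1], [[19.5, -40, 0], 0.026, -1], [[19.5, -40, 0], 0.026, -1], [[19.5, -40, 0], 0.026, -1], [[19.5, -40, 0], 0.026, -1], [[19.5, -40, 0], 0.026, -1], [[19.5, -40, 0], 0.026, -1], [[19.5, -40, 0], 0.026, -1], [[19.5, -40, 0], 0.026, -1], [[19.5, -40, 0], 0.026, -1], [[19.5, -40, 0], 0.026, -1], [[19.5, -40, 0], 0.026, -1], [[19.5, -40, 0], 0.026, -1], [[19.5, -40, 0], 0.026, -1], [[19.5, -40, 0], 0.026, -1], [[19.5, -40, 0], 0.026, -1], [[19.5, -40, 0], 0.026, -1], [[19.5, -40, 0], 0.026, -1], [[19.5, -40, 0], 0.026, -1], [[19.5, -40, 0], 0.026, -1]]' --newtons 20

```text
clock: 2.1
position: [0.6128, -0.2176, 0.231]
tool_rot: [3.141, -0.0, -2.984]
force: [0.5, 0.9, 0.1]
grip_width: 0.0854
finger_force: 0.0
```

>>> arm_command --commands '[[[-1, -1, -30], 0, -1], [[0, 0, -40], 0, -1], [[0, 0, -40], 0, -1], [[0, 0, -30], 0, -1], [[0, 0, -20], 0, -1], [[0, 0, -14], 0, -1], [[0, 0, 0], 0, -1], [[0, 0, 0], 0, 1], [[0, 0, 0], 0, 1], [[0, 0, 0], 0, 1], [[0, 0, 0], 0, 1], [[0, 0, 0], 0, 1], [[0, 0, 0], 0, 1], [[0, 0, 0], 0, 1]]'

```text
clock: 3.5
position: [0.6119, -0.2171, 0.058]
tool_rot: [-3.141, 0.001, -2.986]
force: [-0.4, -0.1, 8.1]
grip_width: 0.029
finger_force: 21.5
```

>>> arm_command --commands '[[[-3.8, -0.6, 1.1], 0, 1], [[-3.8, -0.6, 0.9], 0, 1], [[-3.9, -0.6, 0.8], 0, 1], [[-3.9, -0.6, 0.6], 0, 1], [[-4, -0.6, 0.4], 0, 1], [[-4, -0.6, 0.2], 0, 1], [[-4, -0.6, 0], 0, 1], [[-4, -0.6, -0.2], 0, 1], [[0, 0, 0], 0, 1]]'

```text
clock: 4.4
position: [0.5794, -0.2219, 0.0611]
tool_rot: [3.142, -0.0, -2.986]
force: [-0.3, -0.0, -2.6]
grip_width: 0.029
finger_force: 21.2
```

```bash
cat >> h.py <<'E'
def shot(n,crops,k=6):
    import cv2
    from workcell import grab_frame
    out=[]
    for v,(x,y,w,h) in crops.items():
        f=grab_frame(v); np.savez(f"{v}{n}.npz",**f)
        c=cv2.resize(f["image"][y:y+h,x:x+w],None,fx=k,fy=k,interpolation=cv2.INTER_CUBIC)
        out.append(np.clip(c*1.5,0,255).astype(np.uint8))
    cv2.imwrite(f"pics/{n}.png",np.hstack(out)[:,:,::-1])
E
python3 -c "
from h import *
shot('tilt1',{'top':(425,110,66,90),'scene':(190,140,66,90)})"
```

```text
(no output)
```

View pics/tilt1.png

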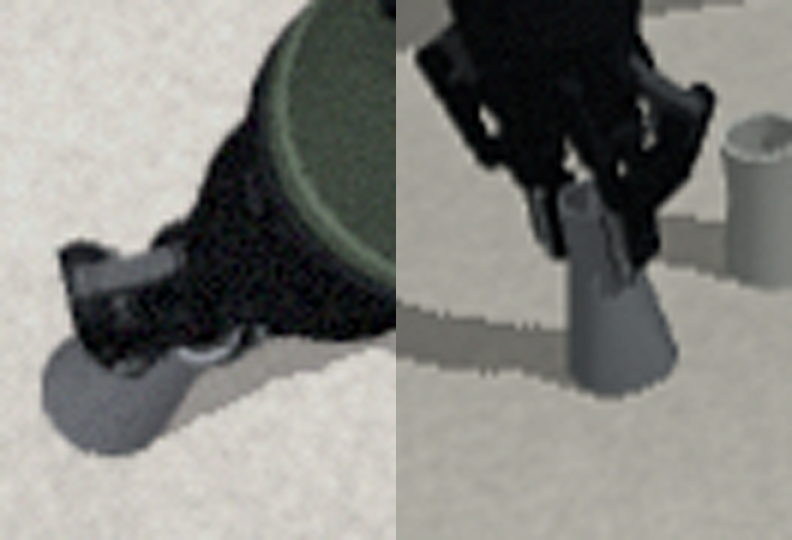

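The adapter stayed upright: it lifted and slid rather than tipping, and its measured weight is about 2.6 N. I'll set it back, regrip higher for more leverage, and tip it with some downward press.

>>> arm_command --commands '[[[17, 2.5, 0], 0, 1], [[17, 2.5, 0], 0, 1], [[0, 0, -2], 0, 1], [[0, 0, -1], 0, 1], [[0, 0, 0], 0, -0.2], [[0, 0, 0], 0, -0.2], [[0, 0, 4], 0, -0.2], [[0, 0, 4], 0, -0.2], [[0, 0, 0], 0, 1], [[0, 0, 0], 0, 1], [[0, 0, 0], 0, 1], [[0, 0, 0], 0, 1], [[0, 0, -1], 0, 1], [[0, 0, -1], 0, 1], [[0, 0, 0], 0, 1]]'

```text
clock: 6.0
position: [0.615, -0.2172, 0.0662]
tool_rot: [-3.14, 0.002, -2.986]
force: [-6.0, 1.6, 29.4]
grip_width: 0.0288
finger_force: 22.7
```

>>> arm_command --commands '[[[-2.2, -0.3, 0.4], 0, 1], [[-2.2, -0.3, 0.4], 0, 1], [[-4.2, -0.6, 0.9], 0, 1], [[-4.2, -0.6, 0.6], 0, 1], [[0, 0, 0], 0, 1]]'

```text
clock: 6.5
position: [0.6026, -0.2187, 0.0677]
tool_rot: [-3.14, 0.004, -2.985]
force: [4.8, 0.8, 10.4]
grip_width: 0.0282
finger_force: 21.4
```

>>> arm_command --commands '[[[-4.4, -0.6, 0], 0, 1], [[-4.4, -0.6, 0], 0, 1], [[-4.4, -0.6, 0], 0, 1], [[0, 0, 0], 0, 1]]'

```text
clock: 6.9
position: [0.5891, -0.2206, 0.0676]
tool_rot: [-3.14, 0.003, -2.986]
force: [3.8, 0.5, 10.9]
grip_width: 0.0286
finger_force: 22.1
```

```bash
python3 -c "
from h import *
shot('tilt2',{'top':(425,110,66,90),'scene':(190,140,66,90)})"
```

```text
(no output)
```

View pics/tilt2.png

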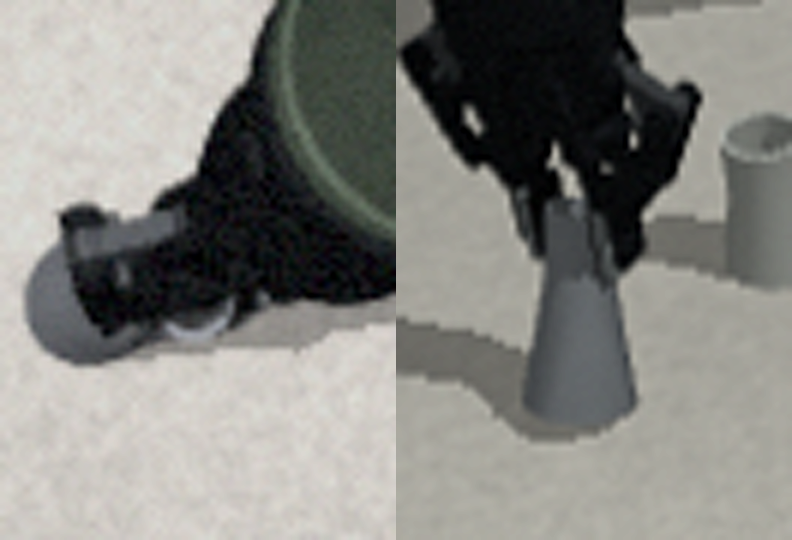

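It's tipping: the mouth swung out about 30 mm relative to the pads, for a tilt of ~0.3 rad. A bit more, then grip firmly and lift.

>>> arm_command --commands '[[[-4.4, -0.6, -0.2], 0, 1], [[-4.4, -0.6, -0.4], 0, 1], [[0, 0, 0], 0, 1]]'

```text
clock: 7.3
position: [0.5799, -0.2218, 0.0666]
tool_rot: [-3.141, 0.002, -2.986]
force: [1.3, 0.3, 8.9]
grip_width: 0.0284
finger_force: 22.1
```

>>> arm_command --commands '[[[0, 0, 0], 0, 1], [[0, 0, 0], 0, 1], [[0, 0, 3], 0, 1], [[0, 0, 10], 0, 1], [[0, 0, 30], 0, 1], [[0, 0, 30], 0, 1], [[0, 0, 30], 0, 1], [[0, 0, 40], 0, 1], [[0, 0, 20], 0, 1], [[0, 0, 0], 0, 1]]' --newtons 80

```text
clock: 8.3
position: [0.5801, -0.222, 0.2322]
tool_rot: [-3.14, 0.004, -2.986]
force: [0.4, 0.5, -2.7]
grip_width: 0.0274
finger_force: 79.3
```

Run:
```python
from h import *
import cv2
shot('tilt3',{'top':(440,100,90,90),'scene':(190,85,70,90)},5)
```

```text
(no output)
```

View pics/tilt3.png

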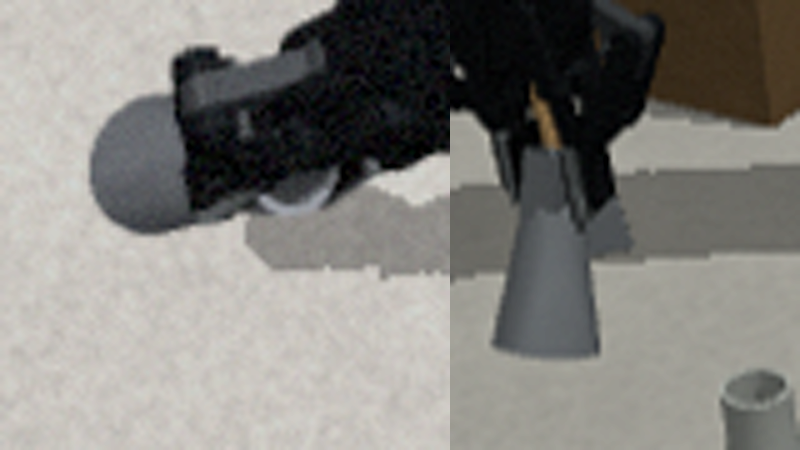

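The adapter now hangs tilted in the gripper: its mouth is at lower left in the scene crop and its extents are readable in both views. Next I'll fit the tilt.

```bash
cat >> h.py <<'E'
def sil(f,G,yaw,th,d,R,off=0.):
    A=axis(yaw,th); u=np.array([-np.cos(yaw),-np.sin(yaw),0])
    M=G+u*off-A*d
    return proj(f,circ(M,A,R,180)),A,M
E
python3 - <<'E'
from h import *
T,S=load("tilt3")
G=np.array([.5801,-.222,.2509])
def res(q):
    t,_,_=sil(T,G,.154,q[0],q[1],.025,q[2]); s,_,_=sil(S,G,.154,q[0],q[1],.025,q[2])
    return np.r_[t[:,0].min()-457.6,t[:,1].max()-146.6,t[:,1].min()-118.3,s[:,0].min()-198,s[:,0].max()-219.7,s[:,1].max()-156,q[2]*100]
o=least_squares(res,[.4,.085,0]);print(o.x,res(o.x).round(2))
for th in(.3,.35,.4,.45): print(th,res([th,.085,0]).round(2))
E
```

```text
[0.39682851 0.08407379 0.0005332 ] [ 0.16  0.18  0.26 -0.57 -0.38  0.05  0.05]
0.3 [0.14 4.42 4.72 1.54 1.53 0.53 0.  ]
0.35 [-0.02  2.08  2.27  0.37  0.47  0.56  0.  ]
0.4 [-0.13 -0.28 -0.16 -0.8  -0.6   0.55  0.  ]
0.45 [-0.2  -2.67 -2.58 -1.96 -1.69  0.52  0.  ]
```

>>> arm_command --commands '[[[0, 5, 23], 0, 1], [[-5, 22, 0], 0, 1], [[-8, 32, 0], 0, 1], [[-8, 32, 0], 0, 1], [[-8, 32, 0], 0, 1], [[-8, 32, 0], 0, 1], [[-8, 32, 0], 0, 1], [[-8, 32, 0], 0, 1], [[-8, 32, 0], 0, 1], [[-8, 32, 0], 0, 1], [[-8, 24, 0], 0, 1], [[-5, 15, 0], 0, 1], [[-4, 5, 0], 0, 1], [[0, 0, 0], 0, 1], [[0, 0, 0], 0, 1]]'

```text
clock: 9.9
position: [0.4932, 0.1045, 0.2514]
tool_rot: [-3.141, -0.001, -2.986]
force: [-0.4, -0.3, -2.3]
grip_width: 0.0271
finger_force: 79.4
```

Run:
```python
from h import *
import cv2
from workcell import bot
print(bot.observe()["position"],bot.observe()["force"])
shot('pre1',{'top':(265,95,70,90),'scene':(305,115,90,100)} if 0 else {'top':(265,95,65,100),'scene':(300,115,90,100)},5)
```

```text
[0.49321973 0.10446013 0.25136756] [-0.44349158 -0.26682743 -2.28778433]
```

View pics/pre1.png

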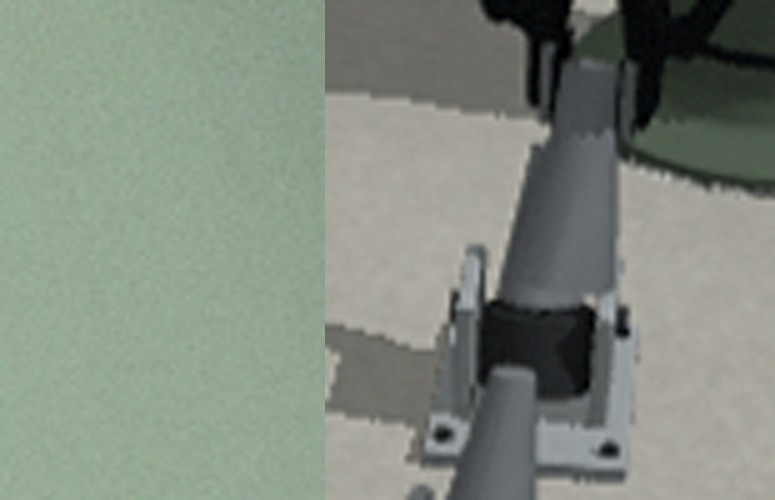

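>>> arm_command --commands '[[[5, -4.5, 0], 0, 1], [[5, -4.5, 0], 0, 1], [[0, 0, 0], 0, 1], [[3.9, 0.6, -9.2], 0, 1], [[3.9, 0.6, -9.2], 0, 1], [[3.9, 0.6, -9.2], 0, 1], [[3.9, 0.6, -9.2], 0, 1], [[3.9, 0.6, -9.2], 0, 1], [[3.9, 0.6, -9.2], 0, 1], [[3.9, 0.6, -9.2], 0, 1], [[0, 0, 0], 0, 1]]'

```text
clock: 11.1
position: [0.5304, 0.1007, 0.186]
tool_rot: [-3.141, -0.002, -2.985]
force: [-0.2, 0.7, -2.1]
grip_width: 0.0271
finger_force: 79.3
```

>>> arm_command --commands '[[[2, -0.7, -4.6], 0, 1], [[1.9, 0.3, -4.6], 0, 1], [[1.9, 0.3, -4.6], 0, 1], [[1.9, 0.3, -4.6], 0, 1], [[0, 0, 0], 0, 1], [[0, 0, 0], 0, 1]]' --newtons 25

```text
clock: 11.7
position: [0.5382, 0.1009, 0.1689]
tool_rot: [-3.142, -0.0, -2.985]
force: [-1.1, 0.1, -2.6]
grip_width: 0.027
finger_force: 79.3
```

>>> arm_command --commands '[[[0, 0, 0], 0, 0.9], [[0, 0, 0], 0, 0.95]]' --newtons 25

```text
clock: 11.9
position: [0.5382, 0.1009, 0.1692]
tool_rot: [3.142, 0.0, -2.985]
force: [0.2, 0.1, -1.8]
grip_width: 0.0273
finger_force: 79.3
```

Run:
```python
from workcell import bot
o=bot.observe();print(o["force"].round(2) if hasattr(o["force"],"round") else o["force"],o["moment"],o["finger_force"],o["position"])
```

```text
[ 0.2   0.06 -1.85] [-0.04633093 -0.00601724  0.00825786] 79.33100389607716 [0.53824427 0.10090175 0.16917303]
```

>>> arm_command --commands '[[[1.2, 0.2, -2.8], 0, 1], [[1.1, 0.2, -2.8], 0, 1], [[1.2, 0.2, -2.8], 0, 1], [[0, 0, 0], 0, 1], [[0, 0, 0], 0, 1]]'

```text
clock: 12.4
position: [0.5417, 0.1014, 0.1604]
tool_rot: [-3.141, -0.0, -2.985]
force: [-0.2, -0.1, -2.9]
grip_width: 0.0272
finger_force: 79.3
```

>>> arm_command --commands '[[[0.8, 0.1, -1.8], 0, 1], [[0, 0, 0], 0, 1], [[0, 0, 0], 0, 1]]'

```text
clock: 12.7
position: [0.5425, 0.1016, 0.1588]
tool_rot: [-3.142, 0.0, -2.985]
force: [0.0, 0.5, -2.6]
grip_width: 0.027
finger_force: 79.3
```

>>> arm_command --commands '[[[0.8, 0.1, -1.8], 0, 1], [[0, 0, 0], 0, 1], [[0, 0, 0], 0, 1]]'

```text
clock: 13.0
position: [0.5433, 0.1017, 0.1569]
tool_rot: [-3.141, -0.0, -2.985]
force: [-0.6, 0.0, -2.7]
grip_width: 0.0272
finger_force: 79.4
```

>>> arm_command --commands '[[[0.8, 0.1, -1.8], 0, 1], [[0, 0, 0], 0, 1], [[0, 0, 0], 0, 1]]'

```text
clock: 13.3
position: [0.5439, 0.1017, 0.1551]
tool_rot: [-3.142, -0.001, -2.985]
force: [-2.4, -0.9, -1.7]
grip_width: 0.027
finger_force: 79.4
```

>>> arm_command --commands '[[[0.4, 0.1, -0.9], 0, 1], [[0, 0, 0], 0, 1], [[0, 0, 0], 0, 1]]'

```text
clock: 13.6
position: [0.5443, 0.1018, 0.1542]
tool_rot: [-3.141, -0.001, -2.985]
force: [-4.5, -1.9, -0.3]
grip_width: 0.0271
finger_force: 79.5
```

>>> arm_command --commands '[[[0.4, 0.1, -0.9], 0, 1], [[0, 0, 0], 0, 1], [[0, 0, 0], 0, 1]]'

```text
clock: 13.9
position: [0.5446, 0.1019, 0.1533]
tool_rot: [-3.142, -0.001, -2.986]
force: [-5.8, -1.2, -0.5]
grip_width: 0.0271
finger_force: 79.5
```

>>> arm_command --commands '[[[-0.6, -0.2, -0.2], 0, 1], [[-0.5, -0.2, -0.2], 0, 1], [[0, 0, 0], 0, 1], [[0, 0, 0], 0, 1]]'

```text
clock: 14.3
position: [0.5441, 0.1017, 0.1531]
tool_rot: [3.142, 0.001, -2.985]
force: [-1.5, -0.1, -2.6]
grip_width: 0.0273
finger_force: 79.5
```

>>> arm_command --commands '[[[0.4, 0.1, -0.9], 0, 1], [[0, 0, 0], 0, 1], [[0, 0, 0], 0, 1]]'

```text
clock: 14.6
position: [0.5443, 0.1017, 0.1521]
tool_rot: [3.142, 0.0, -2.985]
force: [-0.2, -0.6, -2.8]
grip_width: 0.0274
finger_force: 79.4
```

>>> arm_command --commands '[[[0.4, 0.1, -0.9], 0, 1], [[0, 0, 0], 0, 1], [[0, 0, 0], 0, 1]]'

```text
clock: 14.9
position: [0.5446, 0.1018, 0.1512]
tool_rot: [-3.142, -0.0, -2.985]
force: [-1.2, -0.1, -2.2]
grip_width: 0.027
finger_force: 79.5
```

>>> arm_command --commands '[[[0.4, 0.1, -0.9], 0, 1], [[0, 0, 0], 0, 1], [[0, 0, 0], 0, 1]]'

```text
clock: 15.2
position: [0.545, 0.1018, 0.1503]
tool_rot: [-3.142, -0.0, -2.985]
force: [-1.7, -0.5, -0.5]
grip_width: 0.0272
finger_force: 79.6
```

>>> arm_command --commands '[[[0.3, 0, -0.7], 0, 1], [[0, 0, 0], 0, 1], [[0, 0, 0], 0, 1]]'

```text
clock: 15.5
position: [0.5453, 0.1019, 0.1496]
tool_rot: [-3.142, -0.0, -2.985]
force: [-3.2, -1.6, -0.6]
grip_width: 0.0271
finger_force: 79.6
```

>>> arm_command --commands '[[[-0.6, -0.2, -0.2], 0, 1], [[0, 0, 0], 0, 1], [[0, 0, 0], 0, 1]]'

```text
clock: 15.8
position: [0.5449, 0.1017, 0.1495]
tool_rot: [3.142, 0.001, -2.985]
force: [-0.7, -0.3, 0.3]
grip_width: 0.0276
finger_force: 79.6
```

>>> arm_command --commands '[[[0.3, 0, -0.7], 0, 1], [[0, 0, 0], 0, 1], [[0, 0, 0], 0, 1]]'

```text
clock: 16.1
position: [0.5452, 0.1017, 0.1488]
tool_rot: [3.142, 0.0, -2.985]
force: [0.5, -0.2, 0.6]
grip_width: 0.0271
finger_force: 79.7
```

>>> arm_command --commands '[[[0.3, 0, -0.7], 0, 1], [[0, 0, 0], 0, 1], [[0, 0, 0], 0, 1]]'

```text
clock: 16.4
position: [0.5454, 0.1018, 0.1481]
tool_rot: [3.142, 0.0, -2.985]
force: [-0.4, 0.2, 2.3]
grip_width: 0.027
finger_force: 79.8
```

>>> arm_command --commands '[[[-0.3, 0, 0.7], 0, 1], [[0, 0, 0], 0, 1], [[0, 0, 0], 0, 1]]'

```text
clock: 16.7
position: [0.5451, 0.1017, 0.1487]
tool_rot: [-3.142, 0.0, -2.985]
force: [1.4, -0.4, 0.2]
grip_width: 0.0268
finger_force: 79.8
```

>>> arm_command --commands '[[[0, 0, 0], 0, 0.3], [[0, 0, 0], 0, 0.25], [[0, 0, 0], 0, 0.2], [[0, 0, 0], 0, 0.1], [[0, 0, 0], 0, 0], [[0, 0, 0], 0, -0.2], [[0, 0, 0], 0, -0.4], [[0, 0, 0], 0, -0.4]]'

```text
clock: 17.5
position: [0.545, 0.1017, 0.1487]
tool_rot: [-3.142, -0.0, -2.985]
force: [-1.0, -0.2, 1.3]
grip_width: 0.0599
finger_force: 0.0
```

Run:
```python
from h import *
shot('rel1',{'scene':(290,115,90,120)},5)
```

>>> arm_command --commands '[[[0, 0, 5], 0, -1], [[0, 0, 15], 0, -1], [[0, 0, 25], 0, -1], [[0, 0, 25], 0, -1], [[0, -12, 5], 0, -1], [[-8, -35, 0], 0, -1], [[-8, -35, 0], 0, -1], [[-8, -35, 0], 0, -1], [[-8, -35, 0], 0, -1], [[-8, -35, 0], 0, -1], [[-8, -35, 0], 0, -1], [[-8, -35, 0], 0, -1], [[-6, -35, 0], 0, -1], [[-4, -20, 0], 0, -1], [[0, -2, 0], 0, -1], [[0, 0, 0], 0, -1]]' --newtons 20

```text
clock: 19.15
position: [0.4787, -0.2126, 0.2236]
tool_rot: [3.141, -0.0, -2.986]
force: [0.2, 0.8, 0.1]
grip_width: 0.0852
finger_force: 0.0
```

Run:
```python
from h import *
import cv2
from workcell import grab_frame
T=grab_frame("top");S=grab_frame("scene");np.savez("top_r.npz",**T);np.savez("scene_r.npz",**S)
# predicted adapter rim/mouth vs image: overlay crop for later + edge check by differencing with start
def model(m):
    H=np.array([.5889,.1087,.065]);A=axis(.154);return H+A*m,A
for m in(.024,.026,.028):
    M,A=model(m)
    print(m,"rim S",proj(S,circ(M+A*.092,A,.0145)).min(0).round(1),proj(S,circ(M+A*.092,A,.0145)).max(0).round(1),"mouth S",proj(S,circ(M,A,.025)).min(0).round(1),proj(S,circ(M,A,.025)).max(0).round(1))
c=lambda f,x,y,w,h:np.clip(cv2.resize(f["image"][y:y+h,x:x+w],None,fx=6,fy=6,interpolation=cv2.INTER_CUBIC)*1.5,0,255).astype(np.uint8)
cv2.imwrite("pics/rel2.png",np.hstack([c(T,262,115,60,90),c(S,297,175,66,90)])[:,:,::-1])
```

```text
0.024 rim S [332.1 179.5] [345.3 183.7] mouth S [320.9 216. ] [342.8 224.9]
0.026 rim S [332.3 178.7] [345.4 182.8] mouth S [321.  215.2] [342.9 224.1]
0.028 rim S [332.4 177.8] [345.6 181.9] mouth S [321.2 214.4] [343.1 223.3]
```

View pics/rel2.png

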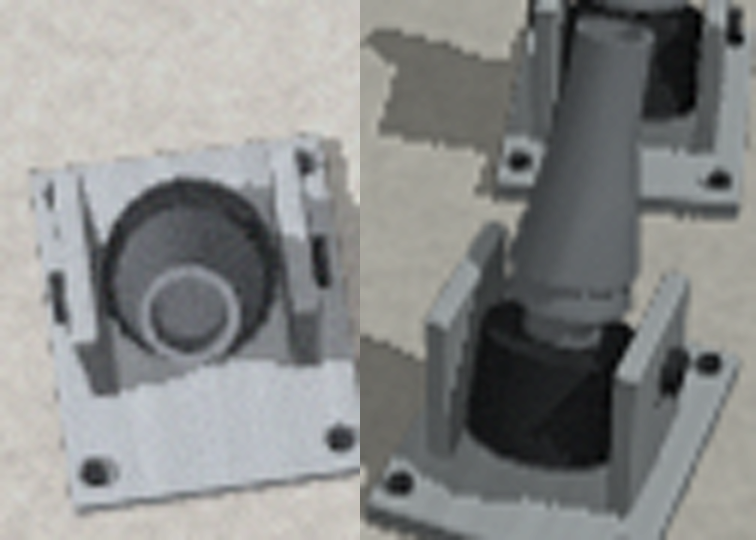

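The adapter sits evenly on the mandrel with the foot visible below it; its rim is at scene (338.8,179.8), which matches the model at 27.5 mm. On to the spout.

>>> arm_command --commands '[[[0, 0, -40], 0, -1], [[0, 0, -40], 0, -1], [[0, 0, -40], 0, -1], [[0, 0, -30], 0, -1], [[0, 0.5, -20], 0, -1], [[0, 0, -9], 0, -1], [[0, 0, 0], 0, -1], [[0, 0, 0], 0, 1], [[0, 0, 0], 0, 1], [[0, 0, 0], 0, 1], [[0, 0, 0], 0, 1], [[0, 0, 0], 0, 1], [[0, 0, 0], 0, 1]]' --newtons 20

```text
clock: 20.55
position: [0.4795, -0.2119, 0.0454]
tool_rot: [-3.141, 0.001, -2.985]
force: [-0.1, 1.0, 8.5]
grip_width: 0.0395
finger_force: 21.7
```

>>> arm_command --commands '[[[0, 0, -1.2], 0, 1], [[0, 0, -1.3], 0, 1], [[0, 0, 0], 0, 1], [[-1.7, -0.3, 0.4], 0, 1], [[-1.7, -0.3, 0.4], 0, 1], [[-1.7, -0.3, 0.4], 0, 1], [[-1.7, -0.3, 0.4], 0, 1], [[0, 0, 0], 0, 1]]'

```text
clock: 21.35
position: [0.4721, -0.2131, 0.044]
tool_rot: [-3.141, 0.0, -2.986]
force: [1.8, -0.2, 6.9]
grip_width: 0.0395
finger_force: 21.9
```

```bash
cat >> h.py <<'E'
def outline(f,lo,hi,box):
    """mouth outline of spout: mask by brightness in box, vs picture before"""
    x,y,w,h=box; g=f["image"][y:y+h,x:x+w].astype(float).mean(2); return g
E
python3 - <<'E'
from workcell import grab_frame,bot
import numpy as np
o=bot.observe();print(o["position"],o["force"])
f=grab_frame("scene");np.savez("scene_p1.npz",**f);g=f["image"].astype(int).mean(2).astype(int)
for r in range(150,194,2): print(r,*g[r,232:276:1])
E
```

```text
[ 0.47214362 -0.21310872  0.04402463] [ 1.76380057 -0.23591307  6.90450337]
150 49 8 5 6 3 9 8 7 5 6 6 3 5 3 0 61 106 112 98 44 9 5 9 11 11 8 9 4 10 4 58 106 36 3 7 6 3 11 1 50 107 109 106 104
152 111 48 4 3 1 4 3 5 6 6 4 1 7 4 8 88 106 105 107 112 48 8 4 6 12 11 4 2 6 3 5 46 15 4 3 4 7 3 8 106 109 108 107 106
154 109 112 85 65 80 72 37 6 7 4 6 2 3 0 45 66 106 107 107 108 82 51 19 5 6 4 3 17 8 6 6 7 6 6 6 5 4 2 80 108 107 106 104 104
156 103 104 108 108 108 108 111 59 21 1 9 4 5 4 2 0 99 110 108 108 110 112 101 37 5 3 7 1 7 7 7 7 6 7 4 11 4 22 104 107 104 103 105 106
158 107 107 107 107 105 104 106 111 67 18 49 35 5 1 0 27 60 72 58 77 69 65 62 46 13 5 2 7 6 5 5 7 6 6 1 25 75 108 109 107 106 107 106 106
160 105 106 106 105 104 105 106 107 96 29 36 26 4 5 60 52 47 47 74 73 71 62 62 62 36 8 5 5 5 7 7 3 1 27 75 107 109 106 105 102 104 104 105 104
162 103 104 104 104 104 104 105 106 109 55 24 37 7 12 68 50 43 46 72 72 70 57 57 59 36 45 37 11 3 5 6 0 110 113 110 107 105 104 103 103 104 106 106 105
164 105 106 105 105 105 106 106 106 109 83 29 42 13 0 54 63 65 72 71 71 69 62 65 69 36 41 39 
[... 1605 characters left out ...]
8 107 106 105 106 107 105 103 104 103 103 103 105 105 104 105 102 88 81 78 80 83 86 86 90 99 100 105 104 102 104 105 105 103 105 106 106 105 108 110 109 108 109
188 106 108 107 108 108 106 104 104 104 105 106 106 108 107 107 104 105 106 107 105 105 105 107 107 107 104 104 106 108 107 106 106 105 105 105 104 107 108 108 107 107 105 106 107
190 105 106 107 105 104 102 101 102 104 105 105 104 104 104 104 103 105 104 105 105 105 106 105 104 103 105 107 108 108 106 106 104 103 103 104 105 105 107 108 106 106 109 111 110
192 106 105 104 105 105 105 105 106 105 104 103 104 103 103 104 102 103 103 104 103 104 104 104 106 106 105 106 106 104 105 106 106 107 108 107 106 105 106 106 107 108 108 109 107
```

```bash
cat >> h.py <<'E'
def ext(f,G,th,d,R=.027,yaw=.154):
    p=sil(f,G,yaw,th,d,R)[0]; return [p[:,0].min(),p[:,0].max(),p[:,1].min(),p[:,1].max()]
E
python3 - <<'E'
from h import *
S=dict(np.load("scene_p1.npz"))
for th in(0,.05,.1,.15,.2):
    z=27*np.sin(th)+0
    for d in(.0627,): 
        print(th,np.round(ext(S,np.array([.4721,-.2131,.0627]),th,(.0627-.027*np.sin(th))/np.cos(th)),1))
print("meas L~246.5 R~264 bottom~186")
E
```

```text
0 [245.8 264.3 175.9 187. ]
0.05 [245.2 263.8 176.4 186.9]
0.1 [244.5 263.2 176.9 186.8]
0.15 [244.  262.7 177.4 186.6]
0.2 [243.4 262.2 177.9 186.4]
meas L~246.5 R~264 bottom~186
```

>>> arm_command --commands '[[[0, 0, -1.5], 0, 1], [[0, 0, -1.5], 0, 1], [[0, 0, 0], 0, 1]]'

```text
clock: 21.7
position: [0.4727, -0.2131, 0.0419]
tool_rot: [-3.141, 0.001, -2.986]
force: [-3.3, 2.5, 29.3]
grip_width: 0.0397
finger_force: 25.4
```

>>> arm_command --commands '[[[-2.5, -0.4, 0], 0, 1], [[-2.5, -0.4, 0], 0, 1]]'

```text
clock: 21.9
position: [0.4704, -0.2137, 0.0422]
tool_rot: [-3.14, 0.006, -2.985]
force: [12.2, 5.9, 23.5]
grip_width: 0.0392
finger_force: 25.1
```

>>> arm_command --commands '[[[-2.5, -0.4, 0.3], 0, 1], [[-2.5, -0.4, 0.3], 0, 1]]'

```text
clock: 22.1
position: [0.4653, -0.2146, 0.0428]
tool_rot: [-3.14, 0.006, -2.985]
force: [9.9, 3.6, 19.7]
grip_width: 0.0399
finger_force: 25.4
```

```bash
cat >> h.py <<'E'
def meas(f,row0,c0=225,c1=285,thr=90):
    g=f["image"].astype(float).mean(2); return g
E
python3 - <<'E'
from h import *
from workcell import grab_frame,bot
o=bot.observe();p=np.array(o["position"]);print(p,o["force"])
f=grab_frame("scene");np.savez("scene_p2.npz",**f);g=f["image"].astype(int).mean(2).astype(int)
for r in range(166,192,2): print(r,*g[r,232:276:1])
for th in(0,.05,.1,.15,.2,.3):
    z=p[2]+.0187;print(th,np.round(ext(f,p+[0,0,.0187],th,(z-.027*np.sin(th))/np.cos(th)),1))
E
```

```text
[ 0.46533991 -0.21463475  0.04277617] [ 9.92860365  3.62798554 19.70488464]
166 104 105 105 105 106 106 106 106 105 105 106 109 80 46 3 32 57 61 63 62 62 60 60 60 58 57 30 41 48 15 6 5 2 49 107 108 107 106 106 105 106 107 107 107
168 105 106 105 104 102 104 105 106 105 105 105 108 111 112 96 85 61 61 62 62 63 62 59 60 58 58 27 39 52 16 1 28 76 109 108 105 103 105 106 106 105 106 106 106
170 107 105 105 105 105 105 105 107 108 108 107 106 106 107 109 82 60 59 63 63 62 66 61 59 66 58 40 39 47 36 69 108 110 108 107 107 107 107 107 109 108 106 105 105
172 105 108 108 108 107 96 95 108 98 106 107 106 105 104 106 71 58 61 62 65 72 76 68 81 84 87 57 64 63 79 78 104 105 104 105 103 104 105 106 107 108 108 106 106
174 68 68 68 69 69 69 69 68 68 69 68 68 66 94 97 62 59 61 64 68 73 76 79 82 84 85 86 86 85 81 77 84 105 106 105 105 105 106 106 107 107 107 107 106
176 73 71 70 69 70 70 71 71 70 71 71 70 69 70 66 59 60 62 65 69 73 76 79 82 84 85 86 86 84 84 80 78 105 106 105 104 106 106 106 106 107 107 107 105
178 69 71 70 71 70 69 69 68 68 70 70 70 70 70 63 60 61 62 65 70 73 77 80 82 84 85 86 86 8
[... 536 characters left out ...]
08 107 104 105 105 104 104 103 103 103 103 105 105 104 105 109 87 81 80 81 82 81 105 109 109 108 106 103 102 103 104 105 104 104 107 105 105 108 110 108 108 108
188 108 107 107 109 107 105 105 104 104 104 106 106 108 108 105 104 105 106 106 105 103 104 106 107 105 104 104 106 108 108 106 106 104 105 105 105 105 107 108 108 107 105 106 107
190 106 106 107 105 103 103 101 102 104 104 104 103 103 103 103 103 106 104 105 106 105 106 104 104 103 104 107 107 108 105 105 104 103 103 104 106 104 107 107 106 106 109 110 110
0 [246.9 265.3 174.6 185.6]
0.05 [246.3 264.8 175.1 185.5]
0.1 [245.7 264.3 175.6 185.3]
0.15 [245.1 263.8 176.1 185.2]
0.2 [244.5 263.3 176.6 185. ]
0.3 [243.5 262.3 177.5 184.6]
```

>>> arm_command --commands '[[[-3.4, -0.5, 0.8], 0, 1], [[-3.4, -0.5, 0.7], 0, 1], [[-3.4, -0.5, 0.5], 0, 1]]'

```text
clock: 22.45
position: [0.4514, -0.216, 0.0433]
tool_rot: [3.141, -0.001, -2.985]
force: [-0.1, 0.4, 0.1]
grip_width: 0.0394
finger_force: 23.9
```

>>> arm_command --commands '[[[-3.5, -0.5, 0.3], 0, 1], [[-3.5, -0.5, 0.2], 0, 1]]'

```text
clock: 22.65
position: [0.4443, -0.2171, 0.0437]
tool_rot: [3.141, -0.001, -2.986]
force: [0.0, -0.6, -0.4]
grip_width: 0.0393
finger_force: 23.9
```

Run:
```python
from h import *
from workcell import grab_frame,bot
o=bot.observe();p=np.array(o["position"]);print(p,o["force"])
f=grab_frame("scene");np.savez("scene_p3.npz",**f);g=f["image"].astype(int).mean(2).astype(int)
for r in range(172,192,2): print(r,*g[r,236:276:1])
for th in(0,.1,.2,.3,.4):
    z=p[2]+.0187;print(th,np.round(ext(f,p+[0,0,.0187],th,(z-.027*np.sin(th))/np.cos(th)),1))
```

```text
[ 0.44432632 -0.21712902  0.04370075] [ 0.03261174 -0.60255054 -0.41551838]
172 70 70 70 71 69 70 70 70 69 67 67 69 69 71 62 59 60 62 66 71 75 78 81 83 84 86 86 85 85 82 77 83 103 106 106 106 108 107 107 106
174 71 71 69 70 70 70 70 70 70 71 69 69 69 71 61 60 62 62 66 72 74 78 80 83 85 86 86 86 86 84 79 78 104 107 107 106 107 108 106 105
176 70 68 70 69 68 71 70 69 69 69 70 68 67 70 60 59 62 62 68 72 76 80 81 84 86 85 87 87 87 86 83 77 95 105 106 106 106 107 107 104
178 106 107 106 106 107 84 82 84 84 84 69 67 68 69 65 61 62 64 69 74 75 80 82 84 85 86 87 87 87 85 81 85 103 105 105 107 107 107 108 107
180 106 104 105 105 105 105 106 107 107 106 105 107 85 80 82 69 65 66 69 73 76 79 82 83 83 83 84 93 88 87 108 109 108 109 108 109 108 107 106 106
182 104 103 103 103 104 104 104 106 108 106 104 103 103 103 104 105 106 86 83 81 82 83 84 84 82 103 106 106 107 106 106 108 109 106 105 104 105 106 108 108
184 105 105 103 103 102 103 103 103 104 104 103 102 103 105 105 104 103 105 106 105 104 105 106 106 106 107 107 106 107 106 107 108 107 105 106 106 107 107 106 107
186 105 105 106 105 103 103 103 102 103 104 104 102 102 105 107 106 102 104 104 105 105 107 107 106 104 103 101 103 104 105 104 105 106 105 104 107 110 108 107 109
188 106 106 104 104 104 104 105 106 107 107 105 104 105 106 106 104 103 104 106 106 104 103 104 105 107 107 106 106 104 104 104 104 106 107 107 108 106 105 106 106
190 103 102 102 102 104 104 104 103 103 103 103 104 104 105 104 105 105 105 104 104 102 104 106 107 107 105 105 103 102 102 104 105 105 106 107 105 106 109 110 110
0 [250.8 269.  170.9 181.6]
0.1 [249.6 267.9 171.9 181.3]
0.2 [248.5 267.  172.8 180.9]
0.3 [247.5 266.  173.8 180.5]
0.4 [246.5 265.1 174.6 180.2]
```

>>> arm_command --commands '[[[-2, -0.3, -1], 0, 1], [[-2, -0.3, -1], 0, 1], [[-2, -0.3, -0.5], 0, 1]]'

```text
clock: 23.0
position: [0.4424, -0.2178, 0.0428]
tool_rot: [-3.14, 0.006, -2.984]
force: [10.2, 5.6, 25.5]
grip_width: 0.0394
finger_force: 25.8
```

>>> arm_command --commands '[[[-2.5, -0.4, 0], 0, 1], [[-2.5, -0.4, 0], 0, 1]]'

```text
clock: 23.2
position: [0.4375, -0.2189, 0.0429]
tool_rot: [-3.139, 0.006, -2.984]
force: [9.8, 3.8, 22.5]
grip_width: 0.0397
finger_force: 26.2
```

>>> arm_command --commands '[[[-2.5, -0.4, 0], 0, 1], [[-2.5, -0.4, 0], 0, 1]]'

```text
clock: 23.4
position: [0.4321, -0.2199, 0.0427]
tool_rot: [-3.139, 0.006, -2.984]
force: [9.0, 2.1, 19.5]
grip_width: 0.0396
finger_force: 26.5
```

Run:
```python
from h import *
from workcell import grab_frame,bot
o=bot.observe();p=np.array(o["position"]);print(p,o["force"])
f=grab_frame("scene");np.savez("scene_p4.npz",**f);g=f["image"].astype(int).mean(2).astype(int)
for r in range(166,188,2): print(r,*g[r,240:276:1])
for th in(0,.1,.2,.3,.4):
    z=p[2]+.0187;print(th,np.round(ext(f,p+[0,0,.0187],th,(z-.027*np.sin(th))/np.cos(th)),1))
```

```text
[ 0.43212112 -0.21985356  0.04271187] [ 8.99739846  2.13559015 19.49008553]
166 106 105 105 107 97 106 108 106 105 105 107 93 65 61 66 72 77 81 84 87 89 89 89 89 87 63 75 108 107 105 104 105 106 107 107 106
168 68 67 68 69 70 69 68 68 94 97 98 72 61 63 69 74 79 82 86 88 89 90 89 89 87 83 76 87 102 104 105 106 105 106 105 106
170 72 72 71 71 71 70 71 71 70 70 64 61 63 65 71 77 79 84 87 89 90 90 90 88 87 85 78 85 106 106 108 108 108 106 105 104
172 69 70 69 69 69 68 67 69 70 70 63 61 65 67 73 78 81 85 88 89 90 90 91 90 88 85 81 76 103 105 106 107 108 108 107 105
174 67 69 69 69 70 69 69 69 70 72 63 63 65 69 75 79 83 86 88 89 91 91 90 90 88 87 83 75 98 106 106 106 106 107 106 105
176 108 109 109 108 73 66 69 67 67 68 67 64 67 71 77 81 83 87 89 90 91 92 93 91 90 87 83 82 96 106 106 105 107 107 106 104
178 103 103 105 105 106 108 86 68 66 68 68 69 69 70 74 78 82 83 85 87 89 89 87 85 83 73 83 103 104 105 105 106 108 108 108 107
180 105 105 106 106 106 105 104 106 106 84 83 68 66 67 67 68 69 68 67 66 80 83 82 82 106 111 110 108 107 109 108 108 107 106 106 106
182 104 104 104 106 107 107 104 103 103 102 102 105 105 105 106 106 107 108 109 108 106 105 105 105 106 106 105 108 109 106 105 104 104 106 108 109
184 103 102 103 102 104 104 102 102 104 105 106 105 104 105 105 105 103 104 106 106 106 106 107 107 107 106 106 108 107 106 105 105 107 107 107 107
186 103 103 103 102 102 104 104 102 102 105 106 105 103 103 104 104 105 106 107 106 104 103 102 102 104 104 104 104 106 104 104 107 109 108 108 109
0 [252.7 270.7 168.6 179.2]
0.1 [251.6 269.7 169.6 178.8]
0.2 [250.5 268.8 170.5 178.5]
0.3 [249.5 267.8 171.4 178. ]
0.4 [248.5 266.9 172.2 177.6]
```

>>> arm_command --commands '[[[-2.5, -0.4, 0], 0, 1], [[-2.5, -0.4, 0], 0, 1], [[-2.5, -0.4, 0], 0, 1], [[0, 0, 0], 0, 1]]'

```text
clock: 23.85
position: [0.4236, -0.2214, 0.0423]
tool_rot: [-3.139, 0.004, -2.985]
force: [6.1, 1.1, 14.9]
grip_width: 0.0395
finger_force: 26.2
```

>>> arm_command --commands '[[[0, 0, 0], 0, 1], [[0, 0, 0], 0, 1], [[0, 0, 2], 0, 1], [[0, 0, 8], 0, 1], [[0, 0, 25], 0, 1], [[0, 0, 30], 0, 1], [[0, 0, 15], 0, 1], [[0, 0, 0], 0, 1], [[0, 0, 0], 0, 1]]' --newtons 40

```text
clock: 24.75
position: [0.4214, -0.2207, 0.1214]
tool_rot: [-3.142, 0.0, -2.985]
force: [-0.1, 1.0, -1.2]
grip_width: 0.0392
finger_force: 40.6
```

Run:
```python
from h import *
from workcell import grab_frame,bot
import cv2
o=bot.observe();p=np.array(o["position"]);print(p,o["force"])
for v in("scene","top"):
    f=grab_frame(v);np.savez(v+"_p5.npz",**f)
    print(v)
    for th in(.2,.3,.4,.5): print(th,np.round(ext(f,p+[0,0,.0187],th,.064),1))
    e=np.array(ext(f,p+[0,0,.0187],.35,.064)).astype(int)
    g=f["image"].astype(int).mean(2).astype(int)
    x0,x1,y0,y1=e[0]-7,e[1]+8,e[2]-6,e[3]+8
    print("cols",x0,x1)
    for r in range(y0,y1): print(r,*g[r,x0:x1])
```

```text
[ 0.42135763 -0.22069708  0.12135784] [-0.12080927  0.98862687 -1.16811263]
scene
0.2 [249.4 268.4 149.  156.3]
0.3 [248.2 267.3 150.3 156.2]
0.4 [247.1 266.2 151.2 156. ]
0.5 [245.9 265.  151.7 155.9]
cols 240 274
144 105 105 104 104 104 105 106 105 103 66 64 70 75 79 84 87 89 92 92 93 92 92 88 86 82 70 103 104 103 101 102 103 106 105
145 106 104 102 102 102 104 104 105 91 65 64 71 76 80 84 88 90 93 92 92 93 91 89 86 82 73 101 104 105 103 103 102 104 104
146 104 105 104 103 103 105 104 106 81 65 66 72 78 81 85 88 91 92 93 93 93 91 90 87 82 74 102 104 105 104 103 102 104 105
147 104 105 105 104 104 103 104 106 74 64 68 74 78 82 85 89 92 93 93 93 92 92 89 87 83 75 99 104 104 104 104 104 104 106
148 105 105 107 105 105 105 105 103 67 64 70 74 79 82 86 90 92 94 93 94 93 92 90 87 83 75 91 102 102 104 105 106 105 107
149 106 106 106 104 104 104 106 91 65 65 72 76 80 84 87 91 93 94 94 93 94 91 90 88 83 76 87 102 102 104 105 106 106 106
150 105 103 103 103 103 104 104 84 64 65 72 77 80 85 88 91 93 93 94 93 94 92 89 88 84 78 78 103 103 104 106 106 106 106
151 103 102 102 102 102 104 106 93 7
[... 7024 characters left out ...]
 34 24 21 19 13 39 68 42 16 6 18 46 29 7 9 1 12 13 10 9 20 10
248 126 132 132 127 130 129 127 128 130 134 138 131 129 130 132 125 30 4 16 23 30 30 19 47 65 70 74 62 28 40 69 119 114 20 18 19 9 17 17 14 12 13
249 127 130 130 130 132 128 131 129 128 136 137 136 131 131 133 125 62 35 32 26 22 37 59 102 121 121 119 118 117 118 119 124 132 85 14 18 15 27 36 35 43 57
250 130 131 138 135 130 130 130 133 133 134 133 135 137 136 135 131 124 118 110 90 95 119 123 128 133 134 130 131 128 130 126 129 135 129 120 118 100 73 73 79 83 99
251 133 134 133 133 128 134 133 133 133 133 134 130 130 133 134 132 133 135 132 123 127 133 135 132 133 132 129 128 134 130 133 131 132 132 136 134 132 125 126 125 128 132
```

Run:
```python
from h import *
T,S=load("_p5")
G=np.array([.4214,-.2207,.1401])
def res(q):
    a=ext(S,G,q[0],q[1]);b=ext(T,G,q[0],q[1])
    return np.array([a[0]-246.7,a[1]-266.6,a[3]-153.6,b[0]-444.3,b[2]-217.2])
o=least_squares(res,[.4,.06]);print(o.x,res(o.x).round(2))
th,d=o.x
u=np.array([-np.cos(.154),-np.sin(.154),0])
A=axis(.154);H=np.array([.5889,.1087,.065])+np.array([-.0008,-.0003,0])
m=.0275+.007
C=H+A*m   # seated mouth
for e in(.11,.09,.07,.05,.03,.02,.01,0):
    M=C+A*e; Gp=M+axis(.154,th)*d; print(e,(Gp-[0,0,.0187]).round(4))
```

```text
[0.41366868 0.05798787] [ 0.38 -0.36  0.29  0.54 -0.06]
0.11 [0.5095 0.0962 0.2325]
0.09 [0.5172 0.0974 0.2141]
0.07 [0.5249 0.0986 0.1956]
0.05 [0.5325 0.0998 0.1772]
0.03 [0.5402 0.101  0.1588]
0.02 [0.5441 0.1016 0.1496]
0.01 [0.5479 0.1022 0.1404]
0 [0.5518 0.1028 0.1312]
```

>>> arm_command --commands '[[[0, 0, 25], 0, 1], [[0, 0, 40], 0, 1], [[5, 10, 40], 0, 1], [[8, 25, 20], 0, 1], [[8, 33, 0], 0, 1], [[8, 33, 0], 0, 1], [[8, 33, 0], 0, 1], [[8, 33, 0], 0, 1], [[8, 33, 0], 0, 1], [[8, 33, 0], 0, 1], [[8, 33, 0], 0, 1], [[8, 25, 0], 0, 1], [[5, 15, 0], 0, 1], [[0, 8, 0], 0, 1], [[0, 2, 0], 0, 1], [[0, 0, 0], 0, 1]]'

```text
clock: 26.45
position: [0.5032, 0.0943, 0.2462]
tool_rot: [-3.141, -0.0, -2.986]
force: [-0.2, 0.1, -0.8]
grip_width: 0.0396
finger_force: 40.7
```

>>> arm_command --commands '[[[0.5, 1, 0], 0, 1], [[0, 0, 0], 0, 1], [[3.7, 0.6, -8.6], 0, 1], [[3.7, 0.6, -8.6], 0, 1], [[3.6, 0.5, -8.6], 0, 1], [[3.6, 0.5, -8.6], 0, 1], [[3.6, 0.6, -8.6], 0, 1], [[3.6, 0.6, -8.6], 0, 1], [[0, 0, 0], 0, 1]]'

```text
clock: 27.35
position: [0.5257, 0.0996, 0.1934]
tool_rot: [-3.141, -0.002, -2.985]
force: [-0.3, -0.2, -0.6]
grip_width: 0.0389
finger_force: 40.7
```

>>> arm_command --commands '[[[1.9, 0.3, -4.6], 0, 1], [[1.9, 0.3, -4.6], 0, 1], [[0, 0, 0], 0, 1], [[0, 0, 0], 0, 1]]'

```text
clock: 27.75
position: [0.5296, 0.1002, 0.1856]
tool_rot: [-3.142, -0.0, -2.985]
force: [0.1, -0.5, -0.3]
grip_width: 0.0389
finger_force: 40.7
```

>>> arm_command --commands '[[[0.8, -0.4, -3], 0, 1], [[1, 0, -3], 0, 1], [[1.3, 0.2, -3], 0, 1], [[0, 0, 0], 0, 1]]'

```text
clock: 28.15
position: [0.5327, 0.1, 0.1761]
tool_rot: [-3.141, -0.001, -2.985]
force: [-0.4, -0.1, -1.0]
grip_width: 0.0389
finger_force: 40.7
```

>>> arm_command --commands '[[[1.2, 0.2, -2.8], 0, 1], [[1.2, 0.2, -2.8], 0, 1], [[1.2, 0.2, -2.8], 0, 1], [[0, 0, 0], 0, 1]]'

```text
clock: 28.55
position: [0.5362, 0.1006, 0.1677]
tool_rot: [-3.142, -0.001, -2.985]
force: [-0.9, 0.1, -0.2]
grip_width: 0.0392
finger_force: 40.7
```

>>> arm_command --commands '[[[1.2, 0.2, -2.8], 0, 1], [[1.2, 0.2, -2.8], 0, 1], [[1.2, 0.2, -2.8], 0, 1], [[0, 0, 0], 0, 1]]'

```text
clock: 28.95
position: [0.5399, 0.1012, 0.1593]
tool_rot: [-3.142, -0.001, -2.985]
force: [-0.5, -0.5, 0.0]
grip_width: 0.0394
finger_force: 40.7
```

>>> arm_command --commands '[[[1.2, 0.2, -2.8], 0, 1], [[1.2, 0.2, -2.8], 0, 1], [[0, 0, 0], 0, 1], [[0, 0, 0], 0, 1]]'

```text
clock: 29.35
position: [0.5423, 0.1016, 0.1541]
tool_rot: [-3.142, -0.0, -2.985]
force: [-0.4, 0.5, 0.3]
grip_width: 0.0395
finger_force: 40.7
```

>>> arm_command --commands '[[[1.1, 0.2, -2.8], 0, 1], [[1.2, 0.1, -2.8], 0, 1], [[0, 0, 0], 0, 1], [[0, 0, 0], 0, 1]]'

```text
clock: 29.75
position: [0.5446, 0.1019, 0.1485]
tool_rot: [-3.142, -0.0, -2.985]
force: [-0.7, -0.1, -0.0]
grip_width: 0.0391
finger_force: 40.7
```

>>> arm_command --commands '[[[0.8, 0.1, -1.8], 0, 1], [[0, 0, 0], 0, 1], [[0, 0, 0], 0, 1]]'

```text
clock: 30.05
position: [0.5454, 0.102, 0.1468]
tool_rot: [-3.142, -0.0, -2.985]
force: [0.5, -0.5, -1.0]
grip_width: 0.0388
finger_force: 40.7
```

>>> arm_command --commands '[[[0.8, 0.1, -1.8], 0, 1], [[0, 0, 0], 0, 1], [[0, 0, 0], 0, 1]]'

```text
clock: 30.35
position: [0.5462, 0.1021, 0.1449]
tool_rot: [-3.142, -0.0, -2.985]
force: [-0.5, -0.2, -1.4]
grip_width: 0.039
finger_force: 40.7
```

>>> arm_command --commands '[[[0.8, 0.1, -1.8], 0, 1], [[0, 0, 0], 0, 1], [[0, 0, 0], 0, 1]]'

```text
clock: 30.65
position: [0.547, 0.1022, 0.1431]
tool_rot: [-3.142, -0.0, -2.986]
force: [-0.5, 1.0, 0.3]
grip_width: 0.0391
finger_force: 40.7
```

>>> arm_command --commands '[[[0.8, 0.1, -1.8], 0, 1], [[0, 0, 0], 0, 1], [[0, 0, 0], 0, 1]]'

```text
clock: 30.95
position: [0.5478, 0.1023, 0.1413]
tool_rot: [-3.142, -0.0, -2.985]
force: [-0.2, -0.9, -0.5]
grip_width: 0.0391
finger_force: 40.7
```

>>> arm_command --commands '[[[0.4, 0.1, -0.9], 0, 1], [[0, 0, 0], 0, 1], [[0, 0, 0], 0, 1]]'

```text
clock: 31.25
position: [0.5482, 0.1024, 0.1405]
tool_rot: [-3.142, -0.0, -2.985]
force: [-0.4, 0.2, -1.7]
grip_width: 0.0393
finger_force: 40.7
```

>>> arm_command --commands '[[[0.4, 0.1, -0.9], 0, 1], [[0, 0, 0], 0, 1], [[0, 0, 0], 0, 1]]'

```text
clock: 31.55
position: [0.5486, 0.1025, 0.1396]
tool_rot: [-3.142, -0.0, -2.985]
force: [0.3, 0.4, -0.9]
grip_width: 0.0393
finger_force: 40.7
```

>>> arm_command --commands '[[[0.4, 0.1, -0.9], 0, 1], [[0, 0, 0], 0, 1], [[0, 0, 0], 0, 1]]'

```text
clock: 31.85
position: [0.549, 0.1026, 0.1386]
tool_rot: [-3.142, -0.0, -2.985]
force: [-1.3, 0.2, -1.8]
grip_width: 0.0391
finger_force: 40.7
```

>>> arm_command --commands '[[[0.4, 0, -0.9], 0, 1], [[0, 0, 0], 0, 1], [[0, 0, 0], 0, 1]]'

```text
clock: 32.15
position: [0.5493, 0.1025, 0.1377]
tool_rot: [-3.142, -0.0, -2.985]
force: [-1.1, -0.8, 0.0]
grip_width: 0.0391
finger_force: 40.7
```

>>> arm_command --commands '[[[0.4, 0.1, -0.9], 0, 1], [[0, 0, 0], 0, 1], [[0, 0, 0], 0, 1]]'

```text
clock: 32.45
position: [0.5497, 0.1026, 0.1368]
tool_rot: [-3.142, -0.0, -2.985]
force: [-1.8, 1.0, -0.6]
grip_width: 0.0395
finger_force: 40.8
```

>>> arm_command --commands '[[[-0.6, 0, -0.2], 0, 1], [[0, 0, 0], 0, 1], [[0, 0, 0], 0, 1]]'

```text
clock: 32.75
position: [0.5493, 0.1028, 0.1367]
tool_rot: [3.142, 0.0, -2.985]
force: [-0.4, 0.2, -0.7]
grip_width: 0.0391
finger_force: 40.7
```

>>> arm_command --commands '[[[0.4, 0, -0.9], 0, 1], [[0, 0, 0], 0, 1], [[0, 0, 0], 0, 1]]'

```text
clock: 33.05
position: [0.5496, 0.1027, 0.1358]
tool_rot: [-3.142, 0.0, -2.985]
force: [-0.6, -0.3, -0.2]
grip_width: 0.0392
finger_force: 40.7
```

>>> arm_command --commands '[[[0.4, 0.1, -0.9], 0, 1], [[0, 0, 0], 0, 1], [[0, 0, 0], 0, 1]]'

```text
clock: 33.35
position: [0.55, 0.1028, 0.1348]
tool_rot: [-3.142, -0.0, -2.985]
force: [-0.2, -0.1, -0.9]
grip_width: 0.0392
finger_force: 40.7
```

>>> arm_command --commands '[[[0.4, 0.1, -0.9], 0, 1], [[0, 0, 0], 0, 1], [[0, 0, 0], 0, 1]]'

```text
clock: 33.65
position: [0.5503, 0.1028, 0.1339]
tool_rot: [-3.142, -0.0, -2.985]
force: [-1.6, -0.6, 0.1]
grip_width: 0.0392
finger_force: 40.8
```

>>> arm_command --commands '[[[0.3, 0, -0.6], 0, 1], [[0, 0, 0], 0, 1], [[0, 0, 0], 0, 1]]'

```text
clock: 33.95
position: [0.5506, 0.1028, 0.1333]
tool_rot: [-3.142, -0.0, -2.985]
force: [-3.4, -0.8, 0.8]
grip_width: 0.0394
finger_force: 40.8
```

>>> arm_command --commands '[[[0.2, 0, -0.6], 0, 1], [[0, 0, 0], 0, 1], [[0, 0, 0], 0, 1]]'

```text
clock: 34.25
position: [0.5508, 0.1028, 0.1327]
tool_rot: [-3.142, -0.0, -2.985]
force: [-3.8, -1.7, 0.8]
grip_width: 0.0393
finger_force: 40.9
```

>>> arm_command --commands '[[[-0.7, -0.2, -0.1], 0, 1], [[0, 0, 0], 0, 1], [[0, 0, 0], 0, 1]]'

```text
clock: 34.55
position: [0.5504, 0.1027, 0.1328]
tool_rot: [3.142, 0.001, -2.985]
force: [-0.6, -0.3, -0.2]
grip_width: 0.0393
finger_force: 40.7
```

>>> arm_command --commands '[[[0.2, 0, -0.5], 0, 1], [[0, 0, 0], 0, 1], [[0, 0, 0], 0, 1]]'

```text
clock: 34.85
position: [0.5505, 0.1028, 0.1322]
tool_rot: [3.142, 0.0, -2.985]
force: [-0.5, -0.3, -1.2]
grip_width: 0.0389
finger_force: 40.7
```

>>> arm_command --commands '[[[0.2, 0, -0.5], 0, 1], [[0, 0, 0], 0, 1], [[0, 0, 0], 0, 1]]'

```text
clock: 35.15
position: [0.5507, 0.1027, 0.1317]
tool_rot: [-3.142, 0.0, -2.986]
force: [-1.5, 0.7, -0.9]
grip_width: 0.0392
finger_force: 40.7
```

>>> arm_command --commands '[[[0.1, 0, -0.6], 0, 1], [[0, 0, 0], 0, 1], [[0, 0, 0], 0, 1]]'

```text
clock: 35.45
position: [0.5508, 0.1027, 0.1311]
tool_rot: [3.142, 0.0, -2.985]
force: [0.5, -0.4, 0.8]
grip_width: 0.039
finger_force: 40.8
```

>>> arm_command --commands '[[[0.1, 0, -0.6], 0, 1], [[0, 0, 0], 0, 1], [[0, 0, 0], 0, 1]]'

```text
clock: 35.75
position: [0.5509, 0.1027, 0.1305]
tool_rot: [3.142, 0.0, -2.985]
force: [1.7, 0.6, 2.5]
grip_width: 0.0392
finger_force: 40.9
```

>>> arm_command --commands '[[[0.1, 0, -0.6], 0, 1], [[0, 0, 0], 0, 1], [[0, 0, 0], 0, 1]]'

```text
clock: 36.05
position: [0.5511, 0.1028, 0.13]
tool_rot: [3.142, 0.0, -2.985]
force: [0.4, 0.1, 2.6]
grip_width: 0.0395
finger_force: 41.0
```

>>> arm_command --commands '[[[-0.3, 0, 0.8], 0, 1], [[0, 0, 0], 0, 1], [[0, 0, 0], 0, 1]]'

```text
clock: 36.35
position: [0.5507, 0.1027, 0.1307]
tool_rot: [-3.142, 0.0, -2.985]
force: [2.0, 0.8, 1.3]
grip_width: 0.0391
finger_force: 40.9
```

>>> arm_command --commands '[[[0, 0, 0], 0, 0.1], [[0, 0, 0], 0, 0], [[0, 0, 0], 0, -0.1], [[0, 0, 0], 0, -0.2], [[0, 0, 0], 0, -0.4], [[0, 0, 0], 0, -0.7], [[0, 0, 0], 0, -1], [[0, 0, 0], 0, -1], [[0, 0, 4], 0, -1], [[0, 0, 10], 0, -1], [[0, 0, 20], 0, -1], [[0, 0, 25], 0, -1], [[0, 0, 25], 0, -1], [[0, -20, 0], 0, -1], [[-5, -40, 0], 0, -1], [[-5, -40, 0], 0, -1], [[-5, -40, 0], 0, -1], [[-5, -40, 0], 0, -1], [[-5, -40, 0], 0, -1], [[0, 0, 0], 0, -1]]'

```text
clock: 38.35
position: [0.5246, -0.1229, 0.2157]
tool_rot: [-3.139, 0.0, -2.992]
force: [-0.0, 0.6, 0.7]
grip_width: 0.0857
finger_force: 0.0
```

Run:
```python
from h import *
from workcell import grab_frame,bot
print(bot.observe()["position"],bot.observe()["force"])
A=axis(.154);H=np.array([.5881,.1084,.065])
for v in("top","scene"):
    f=grab_frame(v);np.savez(v+"_e.npz",**f);r=dict(np.load(v+"_r.npz"))
    g=f["image"].astype(int).mean(2).astype(int);g0=r["image"].astype(int).mean(2)
    for m in(.0305,.0335,.0345,.0365): print(v,m,"mouth",np.round([*proj(f,circ(H+A*m,A,.027)).min(0),*proj(f,circ(H+A*m,A,.027)).max(0)],1),"rim",np.round([*proj(f,circ(H+A*(m+.072),A,.02)).min(0),*proj(f,circ(H+A*(m+.072),A,.02)).max(0)],1))
    p=proj(f,circ(H+A*.0345,A,.03)); q=proj(f,H+A*.12)
    x0,x1=int(min(p[:,0].min(),q[0]-8))-2,int(p[:,0].max())+5; y0,y1=(int(q[1])-6,int(p[:,1].max())+6) if v=="scene" else (int(p[:,1].min())-4,int(max(p[:,1].max(),q[1]+10))+3)
    print("cols",x0)
    for y in range(y0,y1,2 if v=="top" else 1): print(y,*g[y,x0:x1])
```

```text
[ 0.52456101 -0.12294818  0.21567791] [-0.00880129  0.57157377  0.66620192]
top 0.0305 mouth [280.  148.4 307.2 175.5] rim [282.4 155.  304.7 177.2]
top 0.0335 mouth [279.9 148.5 307.3 175.7] rim [282.4 155.1 304.8 177.4]
top 0.0345 mouth [279.9 148.5 307.3 175.8] rim [282.4 155.1 304.8 177.5]
top 0.0365 mouth [279.9 148.6 307.3 175.9] rim [282.3 155.2 304.8 177.6]
cols 276
142 133 136 134 135 138 136 134 134 132 134 134 137 140 138 133 131 135 132 134 134 131 134 135 139 138 135 133 131 131 126 125 137 140 139 133 98 45
144 135 138 138 139 136 136 138 136 135 136 138 136 137 139 131 97 97 98 113 115 117 132 131 135 138 139 133 134 130 130 129 113 140 136 136 121 85
146 136 138 137 140 136 135 135 138 135 129 93 72 46 35 39 40 40 38 37 41 39 38 36 61 84 111 102 97 105 102 98 92 138 137 137 135 112
148 106 136 140 141 139 137 133 111 67 47 43 44 40 44 48 55 54 49 54 53 43 44 45 41 38 36 49 71 90 92 87 82 136 135 135 132 97
150 67 116 137 140 138 130 79 42 44 50 67 91 91 89 89 87 88 84 82 79 78 72 69 69 52 35 43 46 46 79 86 76 124 139 138 136 115
152 62 88 138 134 106 40 43 52 84 98 10
[... 7138 characters left out ...]
86 86 86 85 85 84 88 86 61 84 106 106 105 97 100 94
221 39 40 41 41 50 45 47 48 50 49 47 49 50 55 56 46 53 59 60 59 59 58 56 71 63 62 99 108 105 108 84 99 101
222 39 40 40 39 41 45 47 49 49 50 50 50 50 63 66 55 66 69 70 69 70 70 66 61 57 78 109 110 108 100 99 99 101
223 40 41 41 40 39 47 49 48 50 49 49 51 50 52 56 59 59 69 63 62 61 60 63 56 49 89 109 110 108 85 100 100 101
224 40 42 42 38 37 41 45 50 51 49 50 51 54 56 56 56 55 69 57 55 53 51 67 65 58 89 105 109 101 99 100 100 105
225 41 39 36 27 22 21 33 45 53 53 54 56 65 68 69 70 70 72 72 72 72 70 69 65 57 86 104 109 86 100 100 101 102
226 39 28 15 15 15 15 15 29 52 56 60 64 66 68 69 70 70 72 71 72 71 70 68 65 66 89 106 100 99 98 101 105 84
```

```bash
python3 -c "
from workcell import ticket
print(ticket.job_done())"
```

```text
the job is handed in; nothing more can be done
None
```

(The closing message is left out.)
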